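Nest the three graded parts pots on the repair bench

ROBOT

A 6-joint arm with a two-finger parallel gripper is mounted at the origin on the work surface. World frame = base frame: x ahead of the robot, y to its left, z up, the work surface at z = 0. Lengths are in m, angles in rad, forces in N, time in s.
With the tool pointing down it reaches from about 0.35 to 0.85 m from the base axis. Payload 8.1 kg.
Tool frame: the origin (TCP) lies on the centre line of the jaws, within the pads' length; the fingertips stand 17 mm ahead of it and the grasp point (between the pads) lies 2 mm behind it; z points along the fingers, y is the line along which they close (so a half turn about z gives the same grasp; the last joint's range is limited). The gripper opens to 93 mm and grips with 3 to 60 N. Pads are 15 mm wide; open, the fingers measure 128 mm over their backs; the gripper's body (75 mm by 188 mm) begins 65 mm behind the grasp point.
Start: joints at [1.219, 0.13, 1.488, -0, 1.523, -0.085], TCP at [0.158, 0.579, 0.236] pointing down, gripper open.
Joint ranges: [-2.96, 2.96], [-0.89, 2.26], [0.02, 2.5], [-1.34, 4.48], [0, 2.73], [-2.66, 2.66]. Speed limits (rad/s): [2.39, 2.39, 2.79, 3.14, 3.14, 3.14].

INTERFACE

Orientations are given as a rotation vector (axis times angle).
In Python, from plant import telemetry, viewer, order gives the robot as it stands.
- The arm moves only by the tool send_rows, never from a script. Its argument "plan" is a list that holds one entry, the list of rows, each a list of 5 numbers: the closure, from -1 (fully open) to 1 (shut), then the shift along the world's x, y, z normalised to -1 to 1, where 1 is 0.2 m, then the turn about the world's z normalised to -1 to 1, where 1 is 60 degrees. A call has 1 to 20 rows; each row is the pose to reach, as a shift and turn from the pose commanded when the call began; what a row does not reach only later rows make up. A row lasts 1/12 s, in which the tool goes at most 41.7 mm and 7.16 degrees, less where a joint would pass 70% of its speed; a pose out of reach is approached as far as the arm can. A call with a number of a shift or a turn outside -1 to 1 is refused whole. A call with a gripper value outside its range is refused whole. The fingers move at their own pace and stop on an object; "force" is the grip in N (left out, the last holds). Time passes only in rows, so rows that repeat a pose let the fingers close. It gives the time, the measured TCP pose, the force, the opening and the grip force at its end, in the units of the state.
- telemetry.read_state(): the state, without advancing time (a new reading comes with each control period).
- viewer.read_camera(name): name is "side" or "top" or "wrist"; returns (picture, depth): 420x560x3 uint8, blue, green, red; 420x560 float32, m along the optical axis (not along the pixel's ray), 0 where there is no reading.
- viewer.calibration(name): a dict with "camera_matrix" (3x3 intrinsics, pixels), "extrinsics" (4x4, takes a point from camera to world coordinates); the wrist camera has in their place "hand_eye" (4x4, takes a point from camera to tool coordinates, whose origin is the TCP and whose axes are the flange's). Camera axes: x right, y up, looking along -z (the intrinsics and any distortion apply to the point x, -y, -z); pixel columns grow to the right and rows downward; lengths in m; the calibration is good to about 2 mm. A picture is of the moment at which its call begins: read the wrist's pose just before it. calibration takes no time and is no camera call.
- order.close_job(): hands the job in; it is judged then, once.
The state is a dict: "t": time; "q": joint angles; "dq": joint speeds; "joint_torque": joint torques, N m; "tool_pos": TCP position; "orientation": TCP orientation; "force": force on the tool from outside, world axes, zero at the start; "wrist_torque": the same for the moment, N m; "opening": finger opening in m; "gripper_force": force on a finger pad.
Only numpy, scipy, OpenCV 4.12 (cv2) and the standard library are available. Lean on these libraries where they do the work, as an engineer would, in place of code of your own. Each camera call takes 0.05 s, during which the arm holds its last target. There are 200 camera calls.

TASK

Tidy the three square parts pots into one set: the medium pot inside the large one and the small pot, which has been knocked over, inside the medium one, all upright, mouths up and each fully home on the floor of the next. Leave the large pot standing where it is; set the pots in without dropping them or forcing them (they fit snugly, so feel your way in), and do not disturb the solder spool, the meter or the screwdriver.

Things in the scene. Friction and masses are not known exactly. Their poses are not given: they have to be found in the camera images.
- large: Large square open pot, grey plastic, upright walls, 75 x 75 mm outside, 55 mm high, walls 4 mm, floor 5 mm, inside 67 x 67 mm, about 0.5 kg, loose, standing on the bench. Origin: centre of its underside; z up through its mouth; x and y square to its walls.
- medium: Medium square open pot, grey plastic, upright walls, 64 x 64 mm outside, 90 mm high, walls 3.5 mm, floor 5 mm, inside 57 x 57 mm, about 0.15 kg, at first upright on the bench. Origin: centre of its underside; z to its mouth; x, y square to its walls. Fits the large pot in any quarter turn, 1.5 mm play per side; home, its underside is 5 mm above the large pot's.
- small: Small square open pot, grey plastic, upright walls, 54 x 54 mm outside, 125 mm high, walls 3 mm, floor 5 mm, inside 48 x 48 mm, about 0.12 kg, at first lying on a flat side, mouth away from the robot. Origin: centre of its underside; z to its mouth; x, y square to its walls. Fits the medium pot in any quarter turn, 1.5 mm play per side; home, its underside is 5 mm above the medium pot's.
- spool: Bystander: black solder spool standing on end, 56 mm across, 42 mm high. Origin: centre of its underside.
- meter: Bystander: black hand-held multimeter lying flat, 130 x 70 x 30 mm (37 mm with its knob). Origin: centre of its underside; x along its length.
- driver: Bystander: screwdriver with a red handle, 160 mm long, lying on the bench. Origin: under the tool, near its middle; x along its length towards the tip.
Things that resemble listed ones, but are neither listed nor needed, are in the scene too. Leave any orange or red look-alike of the small alone.

How it is judged:
By the outcome, as a careful person would: the job done as asked, in the order asked, and still so for the second after the job is handed in, with the robot touching nothing.
It also fails if it takes over 72 s, if anything falls off the work surface, if the arm or the gripper's body presses on something with over 40 N, if the wrist force passes 120 N, or if a joint passes its speed limit or range.

## Working session

There is one attempt and no reset: what is moved stays moved. The work goes in short steps, Python scripts to look and compute and a tool call to move; the robot and the scene stay as the last step left them, time stands still between calls to the robot, and variables do not carry over. Pictures are saved under pics/ and viewed, at most 10 in all, crops included, and the job is handed in when it is done.

Besides the shell and the picture viewer there is one more tool, called by a JSON object that holds its "api" and its "payload". send_rows: Moves the arm, as the interface text tells. Scaled input: -1 to 1 covers 0.2 m each way for a shift and 60 degrees each way for a turn. Its arguments: {"type":"object","properties":{"plan":{"type":"array"},"force":{"type":"number"}},"required":["plan"]}

```bash
mkdir -p pics; cat > h.py <<'E'
import numpy as np, cv2
from plant import telemetry, viewer, order
from scipy.spatial.transform import Rotation as R
def cam(name):
    s=telemetry.read_state(); im,d=viewer.read_camera(name); c=viewer.calibration(name)
    K=np.array(c["camera_matrix"])
    if "extrinsics" in c: T=np.array(c["extrinsics"])
    else:
        W=np.eye(4); W[:3,:3]=R.from_rotvec(s["orientation"]).as_matrix(); W[:3,3]=s["tool_pos"]
        T=W@np.array(c["hand_eye"])
    dist=c.get("distortion")
    h,w=d.shape; u,v=np.meshgrid(np.arange(w),np.arange(h))
    uv=np.stack([u,v],-1).reshape(-1,1,2).astype(float)
    n=cv2.undistortPoints(uv,K,None if dist is None else np.array(dist,float)).reshape(h,w,2)
    P=np.stack([n[...,0]*d,-n[...,1]*d,-d],-1)@T[:3,:3].T+T[:3,3]
    P[d<=0]=np.nan
    return im,d,P,c
E
python3 - <<'E'
from h import *
for n in ("top","side"):
    im,d,P,c=cam(n); cv2.imwrite(f"pics/{n}0.png",im); np.save(f"{n}0.npy",P); print(n,c.keys(),np.array(c["extrinsics"])[:3,3])
print(telemetry.read_state())
E
```

```text
top dict_keys(['camera_matrix', 'extrinsics']) [ 0.49521764 -0.11277573  1.26642179]
side dict_keys(['camera_matrix', 'extrinsics']) [ 0.14518928 -0.71625413  0.65456664]
{'t': 0.1, 'q': array([ 1.21858799e+00,  1.31106035e-01,  1.48911480e+00, -9.81153479e-06,
        1.52298983e+00, -8.53815541e-02]), 'dq': array([-1.05541431e-03, -1.77560875e-03, -1.65867381e-03,  2.08562112e-04,
       -3.06442782e-05,  9.58962423e-05]), 'joint_torque': array([ 1.71097214e-03, -5.61339355e+01, -4.93096304e+01,  7.70655507e-02,
        2.91673554e-02, -9.15745636e-05]), 'tool_pos': array([0.15801514, 0.57834229, 0.23471066]), 'orientation': array([-4.17841960e-01, -3.11333582e+00,  2.48404909e-03]), 'force': array([ 0.07335465,  0.20766716, -0.76949132]), 'wrist_torque': array([-0.01934722,  0.03638241, -0.013688  ]), 'gripper_force': 0.0, 'opening': 0.09303617941383341}
```

View pics/top0.png

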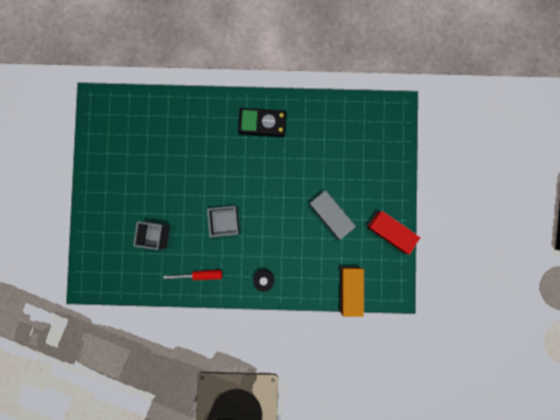

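View pics/side0.png

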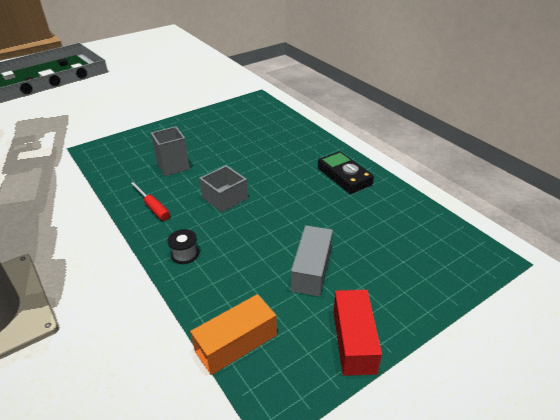

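The top view shows the medium pot upright at about (150,235) and the large one at (223,221). The grey small pot lies from about (320,198) to (346,232), and the side view shows its closed end facing the robot. The driver, spool, meter and red and orange look-alikes are clear of all three.

```bash
cat >> h.py <<'E'
def rect(P,box,zlo,zhi,far=None):
    u0,v0,u1,v1=box; Q=P[v0:v1,u0:u1].reshape(-1,3); Q=Q[(Q[:,2]>zlo)&(Q[:,2]<zhi)]
    r=cv2.minAreaRect((Q[:,:2]*1000).astype(np.float32))
    return len(Q),np.round(r[0],1),np.round(r[1],1),round(r[2],1),np.round(np.median(Q[:,2])*1000,1)
E
python3 - <<'E'
from h import *
P=np.load("top0.npy")
print("bench",np.nanmedian(P[140:180,100:200,2]))
print("med",rect(P,(125,212,178,258),.08,.1))
print("large",rect(P,(200,198,247,245),.047,.065))
print("small",rect(P,(300,182,362,246),.04,.07))
print("red",rect(P,(362,205,425,258),.04,.07)); print("orange",rect(P,(335,262,370,320),.04,.07))
print("spool",rect(P,(250,262,278,295),.03,.06)); print("driver",rect(P,(155,262,225,288),.008,.06)); print("meter",rect(P,(232,102,292,140),.02,.06))
# small end probe in side view
S=np.load("side0.npy"); print(S[280,307],S[240,318],S[232,320])
E
```

```text
bench -5.3670256607629696e-05
med (185, array([476.2, 235.8]), array([67.2, 64. ]), 83.8, np.float64(88.2))
large (186, array([518.3,  48.5]), array([75. , 75.7]), 7.5, np.float64(54.1))
small (976, array([ 543.4, -243.3]), array([124.9,  54.6]), 41.3, np.float64(53.7))
red (995, array([ 501.8, -410.3]), array([126.,  55.]), 56.8, np.float64(53.5))
orange (1038, array([ 340.6, -301.7]), array([125.2,  54.6]), 1.1, np.float64(53.7))
spool (353, array([362.9, -64. ]), array([55.8, 53.4]), 2.0, np.float64(41.7))
driver (340, array([366.9, 128.7]), array([ 56.3, 156.6]), 19.6, np.float64(21.5))
meter (1206, array([795.3, -47. ]), array([129.9,  70.8]), 88.1, np.float64(29.8))
[ 0.49754585 -0.28593089  0.03671947] [ 0.56589601 -0.23000774  0.0534093 ] [ 0.58334444 -0.21428059  0.05292771]
```

{"api": "send_rows", "payload": {"plan": [[[-1, 0.8, -0.85, 0.3, 0.15], [-1, 0.8, -0.85, 0.3, 0.15], [-1, 0.8, -0.85, 0.3, 0.15], [-1, 0.8, -0.85, 0.3, 0.15], [-1, 0.8, -0.85, 0.3, 0.15], [-1, 0.8, -0.85, 0.3, 0.15], [-1, 0.8, -0.85, 0.3, 0.15]]]}}

```text
t: 0.68
tool_pos: [0.3222, 0.4054, 0.2976]
orientation: [0.18, 3.133, 0.001]
force: [-0.6, 0.2, 0.3]
opening: 0.093
gripper_force: 0.0
```

{"api": "send_rows", "payload": {"plan": [[[-1, 0.8, -0.85, 0, 0], [-1, 0.8, -0.85, 0, 0], [-1, 0.8, -0.85, 0, 0], [-1, 0.8, -0.85, 0, 0], [-1, 0.8, -0.85, 0, 0], [-1, 0.8, -0.85, 0, 0], [-1, 0.8, -0.85, 0, 0], [-1, 0.8, -0.85, 0, 0]]]}}

```text
t: 1.35
tool_pos: [0.4784, 0.2382, 0.2948]
orientation: [-0.176, -3.135, 0.0]
force: [0.4, 0.9, 0.3]
opening: 0.0926
gripper_force: 0.0
```

```bash
cat >> h.py <<'E'
def yaw(s):
    y=R.from_rotvec(s["orientation"]).as_matrix()[:,1]; return np.degrees(np.arctan2(y[1],y[0]))
def st():
    s=telemetry.read_state(); print("t%.2f"%s["t"],"pos",np.round(s["tool_pos"]*1000,1),"yaw %.2f"%yaw(s),"F",np.round(s["force"],1),"M",np.round(s["wrist_torque"],2),"op %.1f g %.1f"%(s["opening"]*1000,s["gripper_force"]),"q",np.round(s["q"],2)); return s
E
python3 - <<'E'
from h import *
st(); im,d,P,c=cam("wrist"); cv2.imwrite("pics/w1.png",im); np.save("w1.npy",P); print(np.round(c["hand_eye"],3),c["camera_matrix"])
E
```

```text
t1.35 pos [478.4 238.2 294.8] yaw 83.56 F [0.4 0.9 0.3] M [ 0.07 -0.01  0.09] op 92.6 g 0.0 q [ 0.37 -0.06  1.58  0.    1.63 -1.09]
[[-0.001  0.97   0.242  0.068]
 [ 1.     0.001 -0.001  0.001]
 [-0.001  0.242 -0.97  -0.15 ]
 [ 0.     0.     0.     1.   ]] [[314.56452895   0.         275.23140994]
 [  0.         314.56452895 210.21103272]
 [  0.           0.           1.        ]]
```

View pics/w1.png

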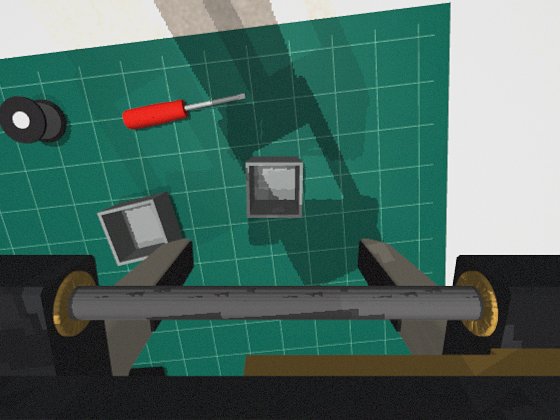

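The wrist view shows the medium pot's rim at about (275,190) and the large pot's at about (140,230). I'll fit both rims.

```bash
cat >> h.py <<'E'
from scipy.optimize import least_squares
def rim(P,guess,size,wall,ztop,band=.006,rad=None):
    """fit square rim (mm,deg): points of rim lie at Chebyshev distance in [h-wall,h]"""
    Q=P.reshape(-1,3); Q=Q[np.isfinite(Q[:,0])]*1000; rad=rad or size*.8
    Q=Q[(abs(Q[:,2]-ztop)<band*1000)&(np.hypot(*(Q[:,:2]-guess[:2]).T)<rad)]
    m=size/2-wall/2
    def f(p):
        a=np.radians(p[2]); d=Q[:,:2]-p[:2]; x=d@[np.cos(a),np.sin(a)]; y=d@[-np.sin(a),np.cos(a)]
        return np.maximum(abs(x),abs(y))-m
    r=least_squares(f,guess,loss="soft_l1",f_scale=.7,x_scale=[1,1,1]); 
    return np.round(r.x,2),len(Q),"rms %.2f"%np.sqrt(np.mean(f(r.x)**2)),"z %.1f"%np.median(Q[:,2]),rect(P[None].reshape(1,-1,3)[:, [i for i in range(P.size//3) if np.isfinite(P.reshape(-1,3)[i,0]) and np.hypot(*(P.reshape(-1,3)[i,:2]*1000-guess[:2]))<rad]],(0,0,10**6,1),(ztop-band*1000)/1000,(ztop+band*1000)/1000)[1:4]
E
python3 - <<'E'
from h import *
P=np.load("w1.npy"); T=np.load("top0.npy")
for n,X in (("w",P),("t",T)):
    print(n,"med",rim(X,[476,236,-6],64,3.5,90)); print(n,"large",rim(X,[518,48.5,7.5],75,4,55))
E
```

```text
w med (array([474.8 , 238.03,  -6.46]), 803, 'rms 1.16', 'z 90.8', (array([475.1, 238. ]), array([64.1, 63.8]), 83.6))
w large (array([516.43,  52.04,   7.37]), 879, 'rms 1.43', 'z 55.4', (array([517.2,  50.8]), array([75.3, 76.8]), 7.3))
t med (array([476.15, 234.97,  -5.87]), 159, 'rms 1.32', 'z 88.8', (array([476.2, 235.8]), array([67.2, 64. ]), 83.8))
t large (array([518.21,  48.31,   7.59]), 181, 'rms 1.29', 'z 54.2', (array([518.3,  48.5]), array([75. , 75.7]), 7.5))
```

{"api": "send_rows", "payload": {"plan": [[[-1, -0.017, 0, -0.2, 0], [-1, -0.017, 0, -0.4, 0], [-1, -0.017, 0, -0.6, 0], [-1, -0.017, 0, -0.8, 0], [-1, -0.017, 0, -0.9, 0], [-1, -0.017, 0, -1, 0], [-1, -0.017, 0, -1, 0]]], "force": 15}}

```text
t: 1.98
tool_pos: [0.4702, 0.2392, 0.0905]
orientation: [-0.168, -3.129, 0.005]
force: [-0.1, 0.0, -0.6]
opening: 0.093
gripper_force: 0.0
```

{"api": "send_rows", "payload": {"plan": [[[-1, 0, 0, -0.1, 0], [-1, 0, 0, -0.1, 0], [0.4, 0, 0, -0.1, 0], [1, 0, 0, -0.1, 0], [1, 0, 0, -0.1, 0], [1, 0, 0, -0.1, 0], [1, 0, 0, -0.1, 0], [1, 0, 0, -0.1, 0]]], "force": 15}}

```text
t: 2.65
tool_pos: [0.4754, 0.2389, 0.0767]
orientation: [0.172, 3.135, 0.001]
force: [-1.0, -0.6, 6.5]
opening: 0.0639
gripper_force: 15.0
```

```bash
python3 - <<'E'
from h import *
st()
E
```

```text
t2.65 pos [475.4 238.9  76.7] yaw 83.71 F [-1.  -0.6  6.5] M [-0.23  0.18  0.01] op 63.9 g 15.0 q [ 0.37  0.08  1.84 -0.    1.22 -1.09]
```

{"api": "send_rows", "payload": {"plan": [[[1, 0, 0, 0.1, 0], [1, 0, 0, 0.25, 0], [1, 0, 0, 0.45, 0], [1, 0.1, -0.15, 0.6, 0.05], [1, 0.2, -0.3, 0.65, 0.1], [1, 0.32, -0.48, 0.65, 0.15], [1, 0.44, -0.66, 0.65, 0.228], [1, 0.54, -0.82, 0.65, 0.228], [1, 0.625, -0.935, 0.65, 0.228], [1, 0.625, -0.935, 0.65, 0.228], [1, 0.625, -0.935, 0.65, 0.228], [1, 0.625, -0.935, 0.65, 0.228]]]}}

```text
t: 3.65
tool_pos: [0.5993, 0.0519, 0.2051]
orientation: [0.201, -3.134, -0.001]
force: [-0.4, 0.0, -1.2]
opening: 0.0641
gripper_force: 15.0
```

```bash
python3 - <<'E'
from h import *
s=st(); im,d,P,c=cam("wrist"); cv2.imwrite("pics/w2.png",im); np.save("w2.npy",P)
print("large",rim(P,[517,51,7.4],75,4,55))
t=s["tool_pos"]*1000
print("med in hand",rim(P,[t[0],t[1],7.4],64,3.5,t[2]+14))
E
```

```text
t3.65 pos [599.3  51.9 205.1] yaw 97.35 F [-0.4  0.  -1.2] M [ 0.06  0.05 -0.03] op 64.1 g 15.0 q [ 0.    0.15  1.52  0.    1.47 -1.7 ]
large (array([517.25,  50.75,   7.44]), 1711, 'rms 1.34', 'z 55.9', (array([517. ,  50.8]), array([74.7, 75.3]), 7.2))
med in hand (array([598.25,  52.71,   7.28]), 5525, 'rms 3.69', 'z 219.2', (array([599.3,  52.8]), array([64.8, 94.8]), 7.6))
```

View pics/w2.png

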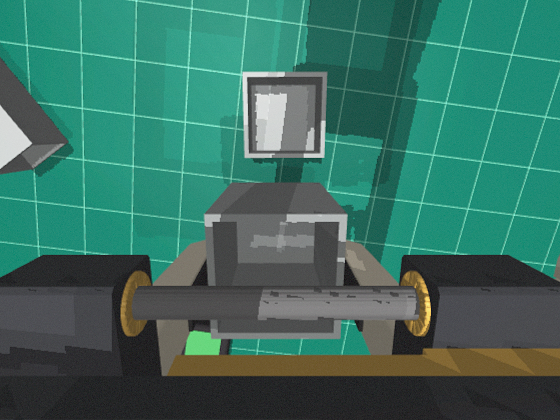

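The wrist view shows the large pot's rim at (243–327, 72–157). The held medium pot's rim is at (205–347, 213–338), square between the pads. I'll measure it in the tool frame.

```bash
cat > inhand.py <<'E'
from h import *
def inhand(P,s,half,ztool_top):
    Rm=R.from_rotvec(s["orientation"]).as_matrix()
    Q=(P-s["tool_pos"])@Rm*1000
    Q=Q.reshape(-1,3); Q=Q[np.isfinite(Q[:,0])]
    Q=Q[(abs(Q[:,2]-ztool_top)<4)]
    c=Q[(abs(Q[:,1])<half-6)&(abs(Q[:,0])<half+8)]
    for lab,sg in(("front",1),("back",-1)):
        f=c[(c[:,0]*sg>half-9)]
        e=[(sg*np.percentile(sg*f[(f[:,1]>=b)&(f[:,1]<b+6),0],98)) for b in range(-22,22,6) if ((f[:,1]>=b)&(f[:,1]<b+6)).sum()>5]
        print(lab,len(f),"outer x",np.round(e,1), "z %.1f"%np.median(f[:,2]) if len(f) else "")
    y=Q[(abs(Q[:,0]-20)<8)&(abs(Q[:,1])<half+3)&(abs(Q[:,1])>half-8)]
    print("y range",np.percentile(y[:,1],[1,99]))
E
python3 - <<'E'
from inhand import *
s=telemetry.read_state(); P=np.load("w2.npy"); inhand(P,s,32,-15)
Rm=R.from_rotvec(s["orientation"]).as_matrix()
Q=((P-s["tool_pos"])@Rm*1000); print(np.round(Q[[214,216,218,336,334],275],1)); print("rm",np.round(Rm,4).tolist())
E
```

```text
front 1066 outer x [32.  32.1 32.1 32.  32.  32.1 32.  32. ] z -14.2
back 1010 outer x [-31.8 -31.9 -31.9 -31.9 -32.  -32.  -31.9 -32.1] z -13.8
y range [-31.5465335   32.27351783]
[[ 31.9   0.2 -14.4]
 [ 30.8   0.2 -13.8]
 [ 30.2   0.2 -14.9]
 [-30.3   0.1 -14.4]
 [-29.5   0.1 -14. ]]
rm [[-0.9916, -0.129, -0.0009], [-0.129, 0.9916, 0.0004], [0.0009, 0.0006, -1.0]]
```

{"api": "send_rows", "payload": {"plan": [[[1, -0.15, -0.007, 0, 0], [1, -0.3, -0.007, 0, 0], [1, -0.411, -0.007, -0.1, 0], [1, -0.411, -0.007, -0.2, 0], [1, -0.411, -0.007, -0.3, 0], [1, -0.411, -0.007, -0.335, 0], [1, -0.411, -0.007, -0.335, 0], [1, -0.411, -0.007, -0.335, 0], [1, -0.411, -0.007, -0.335, 0]]]}}

```text
t: 4.45
tool_pos: [0.5185, 0.0508, 0.1401]
orientation: [-0.204, 3.133, -0.0]
force: [0.5, -0.4, -0.0]
opening: 0.064
gripper_force: 15.0
```

```bash
python3 - <<'E'
from inhand import *
s=st(); im,d,P,c=cam("wrist"); cv2.imwrite("pics/w3.png",im); inhand(P,s,32,-15); st()
E
```

```text
t4.45 pos [518.5  50.8 140.1] yaw 97.43 F [ 0.5 -0.4 -0. ] M [ 0.02 -0.04 -0.  ] op 64.0 g 15.0 q [-0.   -0.02  1.82  0.    1.34 -1.7 ]
front 1066 outer x [32.1 32.1 32.1 32.1 32.1 32.1 32.  32. ] z -14.1
back 1144 outer x [-32.3 -32.2 -32.3 -32.4 -32.3 -32.6 -32.4 -32.2] z -14.1
y range [-31.00638416  32.96524019]
t4.50 pos [518.7  50.7 140.3] yaw 97.42 F [-0.4 -0.5 -1.2] M [ 0.06 -0.04  0.01] op 63.6 g 15.0 q [-0.   -0.02  1.82  0.    1.34 -1.7 ]
```

```bash
python3 - <<'E'
from h import *
a=[]
for i in range(5):
    viewer.read_camera("wrist"); s=telemetry.read_state(); a.append(s["tool_pos"]*1000)
print(np.round(a,1)); print(np.mean(a,0)); st()
E
```

```text
[[518.7  50.6 140.2]
 [518.5  50.5 140. ]
 [518.4  50.4 139.7]
 [518.2  50.4 139.5]
 [518.   50.3 139.3]]
[518.34455487  50.4298909  139.72502341]
t4.75 pos [518.   50.3 139.3] yaw 97.39 F [ 0.2  1.  -2. ] M [-0.02  0.01 -0.  ] op 63.9 g 15.0 q [-0.   -0.02  1.82 -0.    1.34 -1.7 ]
```

{"api": "send_rows", "payload": {"plan": [[[1, 0, 0, -0.02, 0], [1, 0, 0, -0.03, 0], [1, 0, 0, -0.04, 0], [1, 0, 0, -0.05, 0], [1, 0, 0, -0.058, 0], [1, 0, 0, -0.066, 0], [1, 0, 0, -0.066, 0]]]}}

```text
t: 5.33
tool_pos: [0.5173, 0.0504, 0.1249]
orientation: [0.202, -3.134, -0.0]
force: [0.2, 0.1, -1.6]
opening: 0.0638
gripper_force: 15.0
```

```bash
python3 - <<'E'
from h import *
st(); viewer.read_camera("wrist"); st()
E
```

```text
t5.33 pos [517.3  50.4 124.9] yaw 97.39 F [ 0.2  0.1 -1.6] M [ 0.01 -0.01 -0.02] op 63.8 g 15.0 q [-0.   -0.    1.83  0.    1.31 -1.7 ]
t5.38 pos [517.4  50.4 125.2] yaw 97.39 F [ 0.5  0.4 -1.2] M [ 0.04 -0.    0.04] op 63.8 g 15.0 q [-0.   -0.    1.83 -0.    1.31 -1.7 ]
```

{"api": "send_rows", "payload": {"plan": [[[1, 0, 0, -0.0125, 0], [1, 0, 0, -0.025, 0], [1, 0, 0, -0.0375, 0], [1, 0, 0, -0.05, 0], [1, 0, 0, -0.0625, 0], [1, 0, 0, -0.075, 0], [1, 0, 0, -0.0875, 0], [1, 0, 0, -0.1, 0], [1, 0, 0, -0.1, 0]]]}}

```text
t: 6.13
tool_pos: [0.5172, 0.0504, 0.1047]
orientation: [0.203, -3.134, -0.0]
force: [-0.3, 0.9, -1.0]
opening: 0.064
gripper_force: 15.0
```

```bash
python3 - <<'E'
from h import *
st()
E
```

```text
t6.13 pos [517.2  50.4 104.7] yaw 97.39 F [-0.3  0.9 -1. ] M [0.04 0.06 0.  ] op 64.0 g 15.0 q [-0.    0.02  1.85  0.    1.27 -1.7 ]
```

{"api": "send_rows", "payload": {"plan": [[[1, 0, 0, -0.015, 0], [1, 0, 0, -0.03, 0], [1, 0, 0, -0.045, 0], [1, 0, 0, -0.06, 0], [1, 0, 0, -0.075, 0], [1, 0, 0, -0.09, 0], [1, 0, 0, -0.1, 0], [1, 0, 0, -0.105, 0], [1, 0, 0, -0.11, 0], [1, 0, 0, -0.115, 0], [1, 0, 0, -0.12, 0], [1, 0, 0, -0.12, 0]]]}}

```text
t: 7.13
tool_pos: [0.5179, 0.0504, 0.0818]
orientation: [-0.203, 3.134, 0.0]
force: [-0.3, 0.9, 0.3]
opening: 0.0637
gripper_force: 15.0
```

```bash
python3 - <<'E'
from h import *
st()
E
```

```text
t7.13 pos [517.9  50.4  81.8] yaw 97.39 F [-0.3  0.9  0.3] M [ 0.07  0.07 -0.04] op 63.7 g 15.0 q [-0.    0.05  1.87  0.    1.23 -1.7 ]
```

Nearly home. I'll go down in fine steps until it touches.

{"api": "send_rows", "payload": {"plan": [[[1, 0, 0, -0.0035, 0], [1, 0, 0, -0.007, 0], [1, 0, 0, -0.0105, 0], [1, 0, 0, -0.0105, 0]]]}}

```text
t: 7.47
tool_pos: [0.5184, 0.0504, 0.0816]
orientation: [-0.203, 3.133, -0.0]
force: [-7.6, 0.2, 16.9]
opening: 0.0641
gripper_force: 15.0
```

```bash
python3 - <<'E'
from h import *
st()
E
```

```text
t7.47 pos [518.4  50.4  81.6] yaw 97.40 F [-7.6  0.2 16.9] M [0.08 1.32 0.04] op 64.1 g 15.0 q [-0.    0.05  1.87  0.    1.23 -1.7 ]
```

{"api": "send_rows", "payload": {"plan": [[[1, 0, 0, 0.007, 0], [-1, 0, 0, 0.007, 0], [-1, 0, 0, 0.007, 0], [-1, 0, 0, 0.007, 0], [-1, 0, 0, 0.007, 0], [-1, 0, 0, 0.1, 0], [-1, 0, 0, 0.25, 0], [-1, 0, 0, 0.4, 0], [-1, 0.15, 0, 0.6, 0], [-1, 0.3, 0, 0.7, 0], [-1, 0.4, 0, 0.7, 0], [-1, 0.4, 0, 0.7, 0], [-1, 0.4, 0, 0.7, 0], [-1, 0.4, 0, 0.7, 0]]]}}

```text
t: 8.63
tool_pos: [0.5965, 0.0504, 0.2179]
orientation: [0.203, -3.132, -0.0]
force: [-0.0, -0.9, -0.2]
opening: 0.093
gripper_force: 0.0
```

```bash
python3 - <<'E'
from h import *
s=st(); im,d,P,c=cam("wrist"); cv2.imwrite("pics/w4.png",im); np.save("w4.npy",P)
print("large",rim(P,[517,51,7.4],75,4,55)); print("med",rim(P,[517,51,7.4],64,3.5,95,band=.004))
E
```

```text
t8.63 pos [596.5  50.4 217.9] yaw 97.40 F [-0.  -0.9 -0.2] M [ 0.02 -0.02  0.02] op 93.0 g 0.0 q [-0.    0.14  1.51 -0.    1.49 -1.7 ]
large (array([524.2 ,  50.83,   6.25]), 610, 'rms 4.58', 'z 56.0', (array([517.1,  50.9]), array([73.6, 75.3]), 7.3))
med (array([518.05,  51.57,   7.25]), 1451, 'rms 1.13', 'z 96.0', (array([518. ,  51.7]), array([63.6, 64.2]), 7.4))
```

View pics/w4.png

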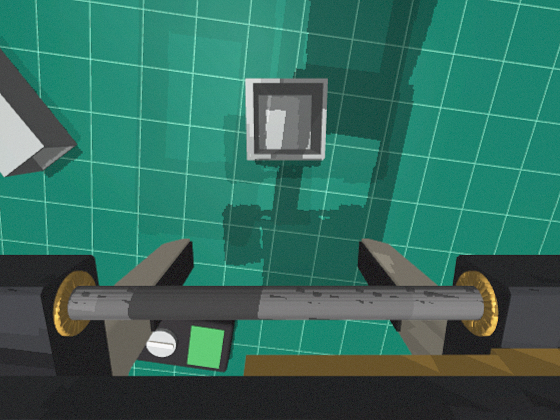

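The wrist view shows the medium pot nested in the large at (245–327, 78–160). Its rim reads 96.0 mm, and with the same +0.9 mm bias seen on the large pot that means it is home. The meter and the red look-alike are untouched, so I'll turn to the small pot.

{"api": "send_rows", "payload": {"plan": [[[-1, -0.0, -0.2, 0.1, -0.117], [-1, -0.0, -0.3, 0.1, -0.234], [-1, -0.05, -0.45, 0.1, -0.35], [-1, -0.08, -0.6, 0.1, -0.467], [-1, -0.08, -0.75, 0.1, -0.584], [-1, -0.08, -0.9, 0.1, -0.7], [-1, -0.08, -1, 0.1, -0.818], [-1, -0.08, -1, 0.1, -0.935], [-1, -0.08, -1, 0.1, -1]]]}}

```text
t: 9.43
tool_pos: [0.5801, -0.1508, 0.2385]
orientation: [-1.404, -2.808, 0.001]
force: [0.1, -0.5, -0.8]
opening: 0.0931
gripper_force: 0.0
```

{"api": "send_rows", "payload": {"plan": [[[-1, 0, -0.1, 0, -0.117], [-1, 0, -0.2, 0, -0.234], [-1, 0, -0.31, 0, -0.35], [-1, 0, -0.31, 0, -0.467], [-1, 0, -0.31, 0, -0.584], [-1, 0, -0.31, 0, -0.7], [-1, 0, -0.31, 0, -0.818], [-1, 0, -0.31, 0, -0.935], [-1, 0, -0.31, 0, -1]]]}}

```text
t: 10.18
tool_pos: [0.5804, -0.2111, 0.2386]
orientation: [-2.619, -1.733, 0.001]
force: [0.1, 0.6, 0.0]
opening: 0.0926
gripper_force: 0.0
```

{"api": "send_rows", "payload": {"plan": [[[-1, 0, 0, 0, -0.117], [-1, 0, 0, 0, -0.234], [-1, 0, 0, 0, -0.35], [-1, 0, 0, 0, -0.435], [-1, 0, 0, 0, -0.435], [-1, 0, 0, 0, -0.435]]]}}

```text
t: 10.68
tool_pos: [0.5808, -0.2111, 0.2389]
orientation: [-2.937, -1.112, 0.001]
force: [1.0, 1.1, 0.3]
opening: 0.0929
gripper_force: 0.0
```

```bash
python3 - <<'E'
from h import *
s=st(); im,d,P,c=cam("wrist"); cv2.imwrite("pics/w5.png",im); np.save("w5.npy",P)
Q=P.reshape(-1,3); Q=Q[np.isfinite(Q[:,0])]; Q=Q[(abs(Q[:,2]-.054)<.005)&(np.hypot(Q[:,0]-.543,Q[:,1]+.243)<.08)]
print(rect(Q[None],(0,0,10**6,1),.0,.1))
E
```

```text
t10.68 pos [ 580.8 -211.1  238.9] yaw -48.52 F [1.  1.1 0.3] M [-0.02  0.15 -0.05] op 92.9 g 0.0 q [-0.43  0.18  1.43  0.    1.53  0.42]
(4975, array([ 543.9, -240. ]), array([120.7,  54. ]), 41.2, np.float64(55.1))
```

View pics/w5.png

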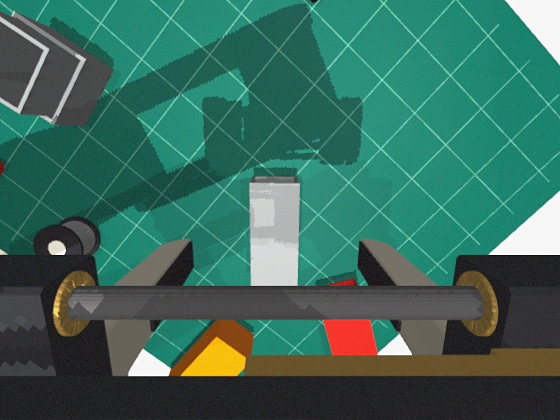

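The small pot lies straight below the jaws with its mouth at the upper end, about (274,180). I'll measure its mouth end and centreline in the tool frame.

```bash
python3 - <<'E'
from h import *
s=telemetry.read_state(); P=np.load("w5.npy")
Rm=R.from_rotvec(s["orientation"]).as_matrix(); Q=((P-s["tool_pos"])@Rm*1000).reshape(-1,3)
W=P.reshape(-1,3)[:,2]*1000
Q=Q[(abs(W-55)<4)&(abs(Q[:,1])<45)&(Q[:,0]>-40)&(Q[:,0]<60)]
print(len(Q),"z",np.median(Q[:,2]))
for x in range(-20,20,8):
    k=Q[(Q[:,0]>=x)&(Q[:,0]<x+8)]
    if len(k)>20: print(x,np.percentile(k[:,1],[1,99]))
print("mouth x",[np.round(np.percentile(Q[abs(Q[:,1]-y)<4,0],99),1) for y in (-16,-8,0,8,16)])
E
```

```text
2369 z 183.84415585901783
-20 [-29.22065227  23.30074711]
-12 [-29.06228138  24.20640194]
-4 [-28.93886127  24.00456154]
4 [-28.75665397  23.89001948]
12 [-27.73285925  23.76167634]
mouth x [np.float64(13.2), np.float64(13.2), np.float64(13.2), np.float64(13.3), np.float64(13.2)]
```

{"api": "send_rows", "payload": {"plan": [[[-1, -0.015, 0.004, -0.2, 0], [-1, -0.015, 0.004, -0.4, 0], [-1, -0.015, 0.004, -0.6, 0], [-1, -0.015, 0.004, -0.8, 0], [-1, -0.015, 0.004, -0.9, 0], [-1, -0.015, 0.004, -1, 0], [-1, -0.015, 0.004, -1, 0], [-1, -0.015, 0.004, -1, 0], [-1, -0.015, 0.004, -1, 0]]]}}

```text
t: 11.48
tool_pos: [0.5794, -0.2112, 0.0409]
orientation: [2.938, 1.109, 0.002]
force: [0.9, 0.2, 0.3]
opening: 0.0927
gripper_force: 0.0
```

{"api": "send_rows", "payload": {"plan": [[[-1, 0, 0, -0.035, 0], [-1, 0, 0, -0.07, 0], [-1, 0, 0, -0.07, 0], [0.4, 0, 0, -0.07, 0], [1, 0, 0, -0.07, 0], [1, 0, 0, -0.07, 0], [1, 0, 0, -0.07, 0], [1, 0, 0, -0.07, 0]]], "force": 5}}

```text
t: 12.15
tool_pos: [0.5787, -0.2109, 0.0256]
orientation: [2.939, 1.108, 0.0]
force: [0.3, -0.6, 0.6]
opening: 0.064
gripper_force: 0.0
```

```bash
python3 - <<'E'
from h import *
st()
E
```

```text
t12.15 pos [ 578.7 -210.9   25.6] yaw -48.70 F [ 0.3 -0.6  0.6] M [-0.08  0.11 -0.02] op 64.0 g 0.0 q [-0.43  0.36  1.62 -0.    1.16  0.42]
```

{"api": "send_rows", "payload": {"plan": [[[1, 0, 0, 0, 0], [1, 0, 0, 0, 0], [1, 0, 0, 0, 0], [1, 0, 0, 0, 0], [1, -0.008, -0.007, 0.04, 0], [1, -0.017, -0.015, 0.08, 0], [1, -0.028, -0.025, 0.115, 0], [1, -0.04, -0.035, 0.148, 0], [1, -0.055, -0.048, 0.18, 0], [1, -0.07, -0.062, 0.21, 0], [1, -0.088, -0.077, 0.24, 0], [1, -0.106, -0.093, 0.267, 0], [1, -0.127, -0.111, 0.292, 0], [1, -0.147, -0.129, 0.317, 0], [1, -0.17, -0.149, 0.34, 0], [1, -0.193, -0.169, 0.36, 0], [1, -0.193, -0.169, 0.36, 0]]]}}

```text
t: 13.57
tool_pos: [0.5395, -0.2458, 0.0984]
orientation: [2.939, 1.106, 0.001]
force: [0.3, -0.0, -0.9]
opening: 0.0539
gripper_force: 5.0
```

```bash
python3 - <<'E'
from h import *
st(); im,d,P,c=cam("side"); cv2.imwrite("pics/s6.png",im); w=cam("wrist")[0]; cv2.imwrite("pics/w6.png",w)
cv2.imwrite("pics/c6.png",np.hstack([im[100:400,150:550],w[100:400,80:480]]))
E
```

```text
t13.57 pos [ 539.5 -245.8   98.4] yaw -48.76 F [ 0.3 -0.  -0.9] M [-0.05  0.12  0.04] op 53.9 g 5.0 q [-0.51  0.21  1.65 -0.    1.27  0.34]
```

View pics/c6.png

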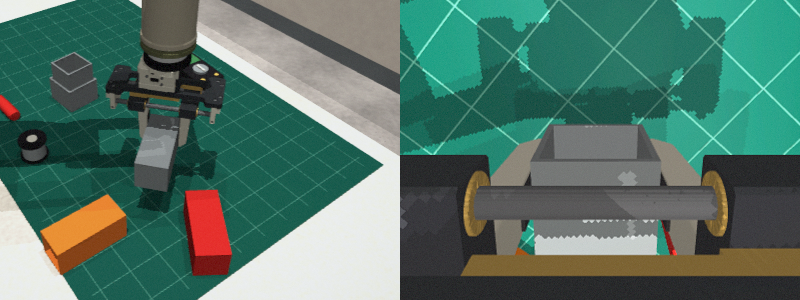

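The pot is partway tipped: its mouth is turning up in the wrist view and its closed end is down in the side view. I'll continue the arc to upright.

{"api": "send_rows", "payload": {"plan": [[[1, -0.024, -0.021, 0.015, 0], [1, -0.049, -0.043, 0.028, 0], [1, -0.075, -0.066, 0.042, 0], [1, -0.102, -0.089, 0.052, 0], [1, -0.129, -0.113, 0.06, 0], [1, -0.156, -0.137, 0.067, 0], [1, -0.183, -0.161, 0.071, 0], [1, -0.211, -0.186, 0.074, 0], [1, -0.239, -0.21, 0.073, 0], [1, -0.267, -0.235, 0.07, 0], [1, -0.295, -0.259, 0.065, 0], [1, -0.322, -0.283, 0.058, 0], [1, -0.322, -0.283, 0.058, 0], [1, -0.322, -0.283, 0.058, 0], [1, -0.322, -0.283, 0.058, 0]]]}}

```text
t: 14.92
tool_pos: [0.4756, -0.3011, 0.1089]
orientation: [-2.94, -1.107, -0.0]
force: [0.4, -0.1, -0.8]
opening: 0.0541
gripper_force: 5.0
```

```bash
python3 - <<'E'
from h import *
s=st(); im,d,S,c=cam("side"); w,d,P,c=cam("wrist"); np.save("w7.npy",P)
cv2.imwrite("pics/c7.png",np.hstack([im[100:400,150:550],w[100:400,80:480]]))
E
```

```text
t14.92 pos [ 475.6 -301.1  108.9] yaw -48.72 F [ 0.4 -0.1 -0.8] M [-0.06  0.06 -0.04] op 54.1 g 5.0 q [-0.66  0.13  1.73  0.    1.29  0.19]
```

View pics/c7.png

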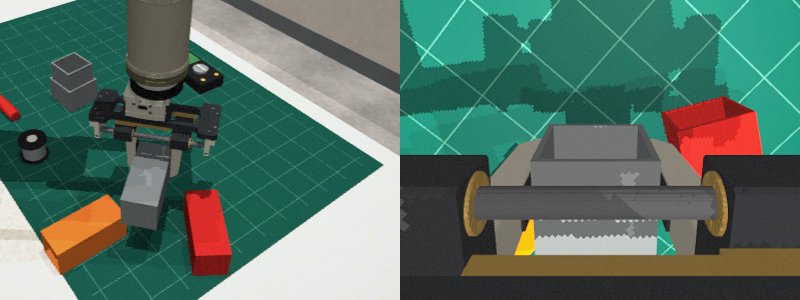

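The view in hand is unchanged, so the pads' friction holds the pot at a fixed tilt. I'll drop the grip to 3 N and see whether it swings, measuring the tilt before and after.

{"api": "send_rows", "payload": {"plan": [[[1, 0, 0, 0, 0], [1, 0, 0, 0, 0], [1, 0, 0, 0, 0], [1, 0, 0, 0, 0]]], "force": 3}}

```text
t: 15.35
tool_pos: [0.4757, -0.3011, 0.1089]
orientation: [2.94, 1.108, 0.0]
force: [0.4, 0.3, -1.2]
opening: 0.0541
gripper_force: 3.0
```

```bash
cat >> inhand.py <<'E'
def tilt(P,s):
    "local normals of depth patches in the hand; returns elevation of long wall seen through the back"
    Rm=R.from_rotvec(s["orientation"]).as_matrix(); Q=((P-s["tool_pos"])@Rm*1000)
    q=Q.reshape(-1,3); m=np.isfinite(q[:,0])&(abs(q[:,1])<20)&(q[:,0]<-5)&(q[:,0]>-120)&(q[:,2]>-60)&(q[:,2]<110)
    q=q[m]; best=None; rng=np.random.default_rng(0)
    for i in range(300):
        a,b=q[rng.integers(len(q),size=2)][:,[0,2]]; n=np.array([-(b-a)[1],(b-a)[0]]); L=np.linalg.norm(n)
        if L<15: continue
        n/=L; k=(abs((q[:,[0,2]]-a)@n)<1.5)
        if best is None or k.sum()>best[0]: best=(k.sum(),k)
    k=q[best[1]][:,[0,2]]; v=np.linalg.svd(k-k.mean(0),full_matrices=False)[2][0]
    if v[1]<0: v=-v
    print("pts",best[0],"of",len(q),"mean",np.round(k.mean(0),1),"lo",np.round(k.min(0),1),"hi",np.round(k.max(0),1),"axis below horizontal deg %.1f"%np.degrees(np.arctan2(v[1],-v[0])))
E
python3 - <<'E'
from inhand import *
s=st(); im,d,P,c=cam("wrist"); np.save("w8.npy",P); cv2.imwrite("pics/w8.png",im)
tilt(np.load("w7.npy"),s); tilt(P,s)
E
```

```text
t15.35 pos [ 475.7 -301.1  108.9] yaw -48.69 F [ 0.4  0.3 -1.2] M [ 0.01  0.07 -0.05] op 54.1 g 3.0 q [-0.66  0.13  1.73 -0.    1.29  0.19]
pts 3167 of 3480 mean [-20.7 -29.6] lo [-30.4 -31.1] hi [-11.5 -28.1] axis below horizontal deg 0.4
pts 3135 of 3431 mean [-20.9 -29.5] lo [-30.7 -30.8] hi [-11.8 -27.9] axis below horizontal deg 0.6
```

The wall still lies flat (0° tilt), so the pads hold it horizontal even at 3 N. I'll carry it back clear of the orange pot with brisk lifts at low grip and see whether it slips round.

{"api": "send_rows", "payload": {"plan": [[[1, 0.1, 0.09, 0, 0], [1, 0.25, 0.22, 0, 0], [1, 0.4, 0.35, 0, 0], [1, 0.515, 0.452, 0, 0], [1, 0.515, 0.452, 0, 0], [1, 0.515, 0.452, 0.21, 0], [1, 0.515, 0.452, 0.42, 0], [1, 0.515, 0.452, 0.63, 0], [1, 0.515, 0.452, 0.63, 0], [1, 0.515, 0.452, 0.42, 0], [1, 0.515, 0.452, 0.21, 0], [1, 0.515, 0.452, 0.42, 0], [1, 0.515, 0.452, 0.63, 0], [1, 0.515, 0.452, 0.63, 0], [1, 0.515, 0.452, 0.3, 0], [1, 0.515, 0.452, 0.1, 0], [1, 0.515, 0.452, 0.1, 0], [1, 0.515, 0.452, 0.1, 0]]]}}

```text
t: 16.9
tool_pos: [0.5749, -0.2094, 0.1223]
orientation: [-2.934, -1.105, 0.011]
force: [-0.9, 0.4, -2.5]
opening: 0.0539
gripper_force: 3.0
```

```bash
python3 - <<'E'
from inhand import *
s=st(); im,d,P,c=cam("wrist"); np.save("w9.npy",P); cv2.imwrite("pics/w9.png",im)
tilt(P,s)
E
```

```text
t16.90 pos [ 574.9 -209.4  122.3] yaw -48.71 F [-0.9  0.4 -2.5] M [-0.03  0.18 -0.02] op 53.9 g 3.0 q [-0.43  0.25  1.57 -0.    1.34  0.42]
pts 2656 of 3038 mean [-31.2  98.2] lo [-53.6  88.7] hi [ -8.4 108. ] axis below horizontal deg 158.9
```

The floor of the pot now shows at 98 mm below the TCP, tilted 21°. It has swung mouth-up and is about 20° short of vertical. I'll lower its edge to the bench.

{"api": "send_rows", "payload": {"plan": [[[1, 0, 0, 0, 0], [1, 0, 0, -0.02, 0], [1, 0, 0, -0.04, 0], [1, 0, 0, -0.055, 0], [1, 0, 0, -0.07, 0], [1, 0, 0, -0.07, 0], [1, 0, 0, -0.07, 0]]]}}

```text
t: 17.53
tool_pos: [0.5785, -0.2108, 0.1148]
orientation: [-2.94, -1.108, 0.0]
force: [-0.4, 0.4, -1.1]
opening: 0.0539
gripper_force: 3.0
```

```bash
python3 - <<'E'
from inhand import *
s=st(); im,d,P,c=cam("wrist"); side=cam("side")[0]; cv2.imwrite("pics/c10.png",np.hstack([side[50:350,150:550],im[100:400,80:480]]))
tilt(P,s)
E
```

```text
t17.53 pos [ 578.5 -210.8  114.8] yaw -48.71 F [-0.4  0.4 -1.1] M [-0.08  0.11  0.01] op 53.9 g 3.0 q [-0.43  0.26  1.57  0.    1.31  0.42]
pts 2668 of 3045 mean [-31.2  98.2] lo [-53.5  88.6] hi [ -8.4 107.8] axis below horizontal deg 159.0
```

View pics/c10.png

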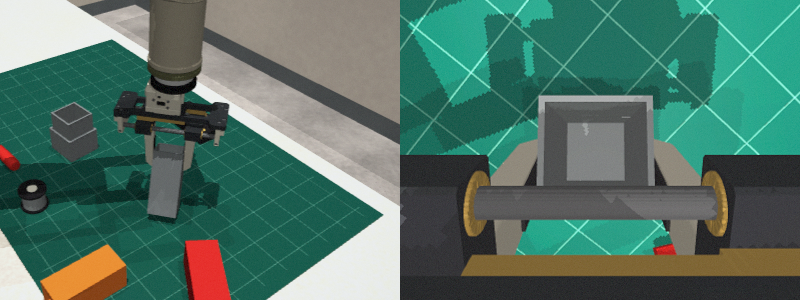

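The pot is mouth-up and leaning about 20°, with its low edge a few mm above the bench. I'll touch down and drag toward the robot so that bench friction rights it.

{"api": "send_rows", "payload": {"plan": [[[1, 0, 0, -0.01, 0], [1, 0, 0, -0.02, 0], [1, 0, 0, -0.022, 0], [1, -0.012, -0.01, -0.022, 0], [1, -0.024, -0.021, -0.022, 0], [1, -0.036, -0.032, -0.021, 0], [1, -0.048, -0.042, -0.021, 0], [1, -0.06, -0.053, -0.022, 0], [1, -0.072, -0.063, -0.023, 0], [1, -0.084, -0.074, -0.025, 0], [1, -0.096, -0.085, -0.027, 0], [1, -0.108, -0.095, -0.03, 0], [1, -0.12, -0.106, -0.033, 0], [1, -0.131, -0.116, -0.036, 0], [1, -0.131, -0.116, -0.036, 0]]]}}

```text
t: 18.88
tool_pos: [0.5517, -0.2344, 0.1074]
orientation: [-2.94, -1.107, 0.001]
force: [0.2, 0.5, -0.7]
opening: 0.0541
gripper_force: 3.0
```

```bash
python3 - <<'E'
from inhand import *
s=st(); im,d,P,c=cam("wrist"); cv2.imwrite("pics/w11.png",im)
tilt(P,s)
E
```

```text
t18.88 pos [ 551.7 -234.4  107.4] yaw -48.73 F [ 0.2  0.5 -0.7] M [-0.1   0.14 -0.03] op 54.1 g 3.0 q [-0.49  0.22  1.62 -0.    1.3   0.36]
pts 2897 of 4445 mean [-19.5  45.2] lo [-22.8 -23.2] hi [-17.   99.8] axis below horizontal deg 87.5
```

It's within about 2.5° of upright. I'll release it so it settles flat, then measure.

{"api": "send_rows", "payload": {"plan": [[[1, 0, 0, -0.006, 0], [1, 0, 0, -0.008, 0], [-0.3, 0, 0, -0.008, 0], [-0.6, 0, 0, -0.008, 0], [-1, 0, 0, -0.008, 0], [-1, 0, 0, -0.008, 0], [-1, 0, 0, -0.008, 0], [-1, 0, 0, 0, 0]]]}}

```text
t: 19.6
tool_pos: [0.5521, -0.2339, 0.1073]
orientation: [-2.939, -1.108, 0.001]
force: [-0.0, -0.9, -0.1]
opening: 0.0888
gripper_force: 0.0
```

```bash
python3 - <<'E'
from inhand import *
s=st(); im,d,P,c=cam("wrist"); np.save("w12.npy",P); cv2.imwrite("pics/w12.png",im)
tilt(P,s); inhand(P,s,27,-(126-s["tool_pos"][2]*1000))
t=s["tool_pos"]*1000; print(rim(P,[t[0],t[1],41.3],54,3,126,band=.004))
E
```

```text
t19.60 pos [ 552.1 -233.9  107.3] yaw -48.70 F [-0.  -0.9 -0.1] M [-0.1   0.14  0.02] op 88.8 g 0.0 q [-0.49  0.22  1.62 -0.    1.3   0.36]
pts 3575 of 4324 mean [-23.3  37.6] lo [-25.6 -20.8] hi [-21.  103.3] axis below horizontal deg 90.4
front 889 outer x [28.  28.  28.  28.  27.9 27.9 28.  27.9] z -18.6
back 925 outer x [-26.2 -26.3 -26.3 -26.3 -26.5 -26.3 -26.2 -25.4] z -18.2
y range [-27.910239    25.92061187]
(array([ 552.56, -232.15,   41.25]), 3297, 'rms 1.43', 'z 125.9', (array([ 557.5, -239.1]), array([55.3, 71.3]), 41.1))
```

Upright and square in the jaws (top 125 mm). I'll regrip firmly near the mouth, lift, and carry it toward the nest.

{"api": "send_rows", "payload": {"plan": [[[-1, 0, 0.006, 0.015, 0], [-0.3, 0, 0.006, 0.015, 0], [0.4, 0, 0.006, 0.015, 0], [1, 0, 0.006, 0.015, 0], [1, 0, 0.006, 0.015, 0], [1, 0, 0.006, 0.015, 0], [1, 0, 0.006, 0.015, 0], [1, 0, 0.006, 0.1, 0], [1, 0, 0.006, 0.25, 0], [1, 0, 0.006, 0.4, 0], [1, 0, 0.006, 0.55, 0], [1, 0, 0.006, 0.65, 0], [1, 0, 0.006, 0.7, 0], [1, 0, 0.006, 0.7, 0]]], "force": 15}}

```text
t: 20.82
tool_pos: [0.5536, -0.2335, 0.2507]
orientation: [2.936, 1.107, 0.005]
force: [0.4, -0.3, -0.2]
opening: 0.0543
gripper_force: 14.9
```

```bash
python3 - <<'E'
from inhand import *
s=st(); im,d,P,c=cam("wrist"); tilt(P,s); inhand(P,s,27,-15)
E
```

```text
t20.82 pos [ 553.6 -233.5  250.7] yaw -48.71 F [ 0.4 -0.3 -0.2] M [-0.06  0.12  0.01] op 54.3 g 14.9 q [-0.48  0.12  1.47 -0.    1.54  0.37]
pts 3117 of 3619 mean [-23.4  51.2] lo [-26.2 -14.1] hi [-20.8 109.7] axis below horizontal deg 90.7
front 658 outer x [27.9 27.9 27.8 27.9 27.8 27.9 27.8 27.7] z -12.4
back 440 outer x [-26.6 -26.7 -26.5 -26.4 -26.3 -26.5 -26.6 -26.5] z -12.4
y range [-28.37943534  25.5185558 ]
```

{"api": "send_rows", "payload": {"plan": [[[1, -0.05, 0.1, 0, -0.08], [1, -0.12, 0.22, 0, -0.16], [1, -0.2, 0.36, 0, -0.24], [1, -0.28, 0.5, 0, -0.32], [1, -0.36, 0.64, 0, -0.4], [1, -0.44, 0.78, 0, -0.48], [1, -0.52, 0.9, 0, -0.567], [1, -0.59, 1, 0, -0.567], [1, -0.59, 1, 0, -0.567]]]}}

```text
t: 21.62
tool_pos: [0.4315, -0.0297, 0.245]
orientation: [-3.133, -0.202, 0.007]
force: [-0.6, -1.1, -1.4]
opening: 0.0539
gripper_force: 14.9
```

{"api": "send_rows", "payload": {"plan": [[[1, 0, 0.15, 0, 0], [1, 0, 0.3, 0, 0], [1, 0, 0.42, 0, 0], [1, 0, 0.42, 0, 0], [1, 0, 0.42, 0, 0], [1, 0, 0.42, 0, 0]]]}}

```text
t: 22.12
tool_pos: [0.4339, 0.0506, 0.2462]
orientation: [3.135, 0.2, -0.004]
force: [0.3, -0.2, -0.7]
opening: 0.0544
gripper_force: 14.9
```

```bash
cat >> inhand.py <<'E'
def held(P,s,size=54,wall=3,top=-12.4,h=125):
    Rm=R.from_rotvec(s["orientation"]).as_matrix(); Q=((P-s["tool_pos"])@Rm*1000).reshape(-1,3); Q=Q[np.isfinite(Q[:,0])]
    i=size/2-wall
    def line(sel,a,b):
        k=Q[sel]; p=np.polyfit(k[:,2],k[:,a],1); r=abs(k[:,a]-np.polyval(p,k[:,2])); p=np.polyfit(k[r<1,2],k[r<1,a],1); return p,len(k)
    for lab,sel,a in (("y+",(abs(Q[:,1]-i)<3.5)&(Q[:,2]>0)&(Q[:,2]<95)&(abs(Q[:,0])<20),1),("y-",(abs(Q[:,1]+i)<3.5)&(Q[:,2]>0)&(Q[:,2]<95)&(abs(Q[:,0])<20),1),("x-",(abs(Q[:,0]+i)<4)&(Q[:,2]>5)&(Q[:,2]<95)&(abs(Q[:,1])<18),0)):
        if sel.sum()>30:
            p,n=line(sel,a,2); print(lab,n,"slope deg %.2f"%np.degrees(p[0]),"at rim %.2f at base %.2f"%(np.polyval(p,top),np.polyval(p,top+h)))
    f=Q[(abs(Q[:,2]-(top+h-5))<4)&(np.abs(Q[:,:2])<22).all(1)]; print("floor",len(f),"z %.1f"%np.median(f[:,2]) if len(f) else "")
E
python3 - <<'E'
from inhand import *
s=st(); im,d,P,c=cam("wrist"); np.save("w13.npy",P); cv2.imwrite("pics/w13.png",im)
tilt(P,s); inhand(P,s,27,-12.4); held(P,s)
for i in range(2): viewer.read_camera("wrist"); 
print("med",rim(P,[518,51.5,7.3],64,3.5,96,band=.004)); st()
E
```

```text
t22.12 pos [433.9  50.6 246.2] yaw -82.69 F [ 0.3 -0.2 -0.7] M [-0.01  0.15  0.03] op 54.4 g 14.9 q [-0.   -0.33  1.9  -0.    1.57  1.44]
pts 3093 of 3602 mean [-24.2  51.3] lo [-26.7 -14.2] hi [-21.7 109.5] axis below horizontal deg 90.5
front 800 outer x [27.3 27.4 27.3 27.3 27.3 27.3 27.2 27.3] z -12.2
back 436 outer x [-27.1 -27.2 -26.9 -27.  -26.9 -27.2 -27.1 -26.6] z -12.5
y range [-27.95672672  25.81768471]
y+ 650 slope deg 1.23 at rim 22.87 at base 25.55
y- 880 slope deg 1.22 at rim -25.14 at base -22.47
x- 2118 slope deg -0.14 at rim -23.95 at base -24.25
floor 529 z 107.5
med (array([517.31,  51.18,   7.23]), 1172, 'rms 1.10', 'z 96.1', (array([517.6,  51.1]), array([63.1, 64.1]), 7.3))
t22.27 pos [434.3  50.2 247.1] yaw -82.80 F [ 0.5 -0.3 -0.8] M [-0.02  0.15  0.03] op 54.7 g 14.9 q [-0.   -0.33  1.9  -0.    1.57  1.44]
```

View pics/w13.png

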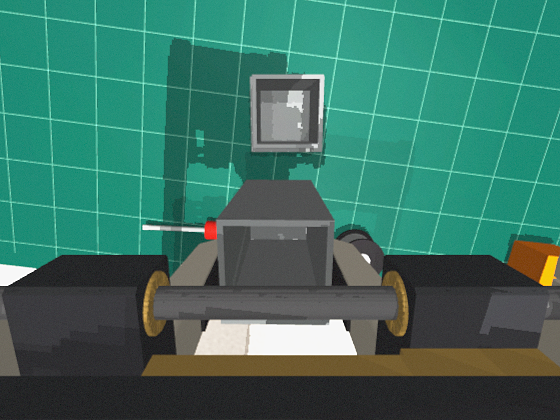

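The wrist view shows the nest rim at (250–325, 73–152) ahead of the held small pot (218–333, 215–322). The held pot reads 1.2° of roll. Earlier clouds of upright pots will tell me whether that's real or camera bias.

```bash
python3 - <<'E'
from inhand import *
print("medium held w2"); held(np.load("w2.npy"),dict(tool_pos=np.array([.5993,.0519,.2051]),orientation=np.array([.201,-3.134,-.001])),64,3.5,-14.2,90)
print("small standing w12"); held(np.load("w12.npy"),dict(tool_pos=np.array([.5521,-.2339,.1073]),orientation=np.array([-2.939,-1.108,.001])),54,3,-18.4)
P=np.load("w4.npy"); print("med nested w4 seen from yaw97"); held(P,dict(tool_pos=np.array([.5180,.0516,.1073]),orientation=np.array([.203,-3.132,0])),64,3.5,11.3,90)
P=np.load("w13.npy"); print("med nested w13"); held(P,dict(tool_pos=np.array([.5174,.0511,.1073]),orientation=np.array([3.135,.2,-.002])),64,3.5,11.3,90)
E
```

```text
medium held w2
y+ 1121 slope deg -0.62 at rim 29.83 at base 28.86
y- 1030 slope deg 0.33 at rim -27.72 at base -27.21
x- 1400 slope deg 0.83 at rim -29.44 at base -28.14
floor 1963 z 70.6
small standing w12
y+ 701 slope deg 0.03 at rim 22.98 at base 23.05
y- 685 slope deg 0.02 at rim -25.01 at base -24.97
x- 2142 slope deg 0.08 at rim -23.27 at base -23.10
floor 498 z 101.2
med nested w4 seen from yaw97
y+ 696 slope deg -0.48 at rim 29.06 at base 28.31
y- 437 slope deg 1.22 at rim -29.47 at base -27.55
x- 365 slope deg 1.19 at rim -29.59 at base -27.72
floor 1639 z 96.1
med nested w13
y+ 566 slope deg -0.64 at rim 29.05 at base 28.04
y- 351 slope deg 1.23 at rim -29.65 at base -27.71
x- 233 slope deg 1.74 at rim -29.74 at base -27.00
floor 1455 z 96.1
```

The standing pot read 0° and the held one 1.2°, so the roll is real and came from an off-centre grip. There's clear bench here, so I'll set it down and regrip squarely rather than force it.

{"api": "send_rows", "payload": {"plan": [[[1, -0.02, 0, -0.1, 0], [1, -0.02, 0, -0.25, 0], [1, -0.02, 0, -0.4, 0], [1, -0.02, 0, -0.52, 0], [1, -0.02, 0, -0.6, 0], [1, -0.02, 0, -0.63, 0], [1, -0.02, 0, -0.64, 0], [1, -0.02, 0, -0.64, 0], [1, -0.02, 0, -0.64, 0]]]}}

```text
t: 23.02
tool_pos: [0.4314, 0.0509, 0.1211]
orientation: [3.135, 0.199, 0.003]
force: [-0.7, 0.6, -1.0]
opening: 0.0545
gripper_force: 14.9
```

```bash
python3 - <<'E'
from inhand import *
st()
E
```

```text
t23.02 pos [431.4  50.9 121.1] yaw -82.75 F [-0.7  0.6 -1. ] M [-0.   0.1  0. ] op 54.5 g 14.9 q [-0.   -0.25  2.07 -0.    1.32  1.44]
```

{"api": "send_rows", "payload": {"plan": [[[1, 0, 0, -0.01, 0], [1, 0, 0, -0.02, 0], [1, 0, 0, -0.027, 0], [1, 0, 0, -0.033, 0], [1, 0, 0, -0.038, 0], [1, 0, 0, -0.042, 0], [1, 0, 0, -0.042, 0]]]}}

```text
t: 23.6
tool_pos: [0.4321, 0.0501, 0.1136]
orientation: [3.133, 0.199, 0.006]
force: [-3.4, -5.2, 12.4]
opening: 0.054
gripper_force: 15.0
```

```bash
python3 - <<'E'
from inhand import *
st()
E
```

```text
t23.60 pos [432.1  50.1 113.6] yaw -82.73 F [-3.4 -5.2 12.4] M [-1.3   0.64 -0.03] op 54.0 g 15.0 q [-0.   -0.24  2.07 -0.    1.31  1.44]
```

Contact at 12 N. I'll back off slightly, release, let it settle, and measure.

{"api": "send_rows", "payload": {"plan": [[[1, 0, 0, 0.004, 0], [0, 0, 0, 0.004, 0], [-1, 0, 0, 0.004, 0], [-1, 0, 0, 0.004, 0], [-1, 0, 0, 0.004, 0], [-1, 0, 0, 0.004, 0], [-1, 0, 0, 0.004, 0], [-1, 0, 0, 0.004, 0]]]}}

```text
t: 24.27
tool_pos: [0.4302, 0.0513, 0.1119]
orientation: [-3.135, -0.199, 0.001]
force: [0.4, -0.2, 0.5]
opening: 0.0891
gripper_force: 0.0
```

```bash
python3 - <<'E'
from inhand import *
s=st(); P=cam("wrist")[2]; held(P,s); inhand(P,s,27,-12.4); st()
E
```

```text
t24.27 pos [430.2  51.3 111.9] yaw -82.72 F [ 0.4 -0.2  0.5] M [-0.01  0.1   0.04] op 89.1 g 0.0 q [ 0.   -0.24  2.08  0.    1.31  1.44]
y+ 842 slope deg -0.04 at rim 24.95 at base 24.87
y- 718 slope deg -0.03 at rim -23.05 at base -23.12
x- 2189 slope deg -0.04 at rim -23.24 at base -23.33
floor 619 z 105.7
front 880 outer x [28.1 28.2 28.  28.  28.  28.  28.1 27.9] z -13.9
back 514 outer x [-26.5 -26.4 -26.1 -26.4 -26.4 -26.6 -26.3 -26. ] z -14.2
y range [-25.90925243  27.9085026 ]
t24.32 pos [430.2  51.2 111.9] yaw -82.73 F [-0.4 -0.7 -0. ] M [-0.06  0.13  0.05] op 90.9 g 0.0 q [ 0.   -0.24  2.08  0.    1.31  1.44]
```

{"api": "send_rows", "payload": {"plan": [[[-0.4, 0, 0, 0, 0], [-0.1, 0, 0, 0, 0], [0.1, 0, 0, 0, 0], [0.4, 0, 0, 0, 0], [1, 0, 0, 0, 0], [1, 0, 0, 0, 0], [1, 0, 0, 0, 0], [1, 0, 0, 0, 0]]], "force": 10}}

```text
t: 24.98
tool_pos: [0.4304, 0.0512, 0.1121]
orientation: [3.135, 0.199, -0.0]
force: [-0.3, 0.2, 0.5]
opening: 0.0542
gripper_force: 10.0
```

```bash
python3 - <<'E'
from inhand import *
s=st(); P=cam("wrist")[2]; held(P,s,top=-14.1); inhand(P,s,27,-14.1); st()
E
```

```text
t24.98 pos [430.4  51.2 112.1] yaw -82.73 F [-0.3  0.2  0.5] M [-0.11  0.12  0.05] op 54.2 g 10.0 q [-0.   -0.24  2.08 -0.    1.31  1.44]
y+ 695 slope deg 0.74 at rim 22.98 at base 24.60
y- 813 slope deg 0.73 at rim -25.02 at base -23.42
x- 2170 slope deg -0.12 at rim -23.36 at base -23.63
floor 567 z 105.7
front 850 outer x [27.9 28.  27.8 27.9 27.8 27.9 28.  27.7] z -14.2
back 556 outer x [-26.2 -26.2 -26.5 -26.5 -26.7 -26.6 -26.6 -26. ] z -14.3
y range [-27.84220267  25.93799936]
t25.03 pos [430.4  51.1 112.1] yaw -82.73 F [-0.3 -0.9 -0.5] M [-0.1   0.15 -0.02] op 54.1 g 10.0 q [-0.   -0.24  2.08 -0.    1.31  1.44]
```

Gripping pulled the rim from +1.0 to −1.0 mm, so the true jaw centre reads −1.0. I'll open, shift the jaws 1.7 mm along their closing line, and grip again.

{"api": "send_rows", "payload": {"plan": [[[0, 0, 0, 0, 0], [-0.6, 0, 0, 0, 0], [-0.6, 0, 0, 0, 0], [-0.6, 0.001, -0.0085, 0, 0], [-0.6, 0.001, -0.0085, 0, 0], [-0.6, 0.001, -0.0085, 0, 0], [-0.6, 0.001, -0.0085, 0, 0], [-0.1, 0.001, -0.0085, 0, 0], [0.1, 0.001, -0.0085, 0, 0], [0.4, 0.001, -0.0085, 0, 0], [1, 0.001, -0.0085, 0, 0], [1, 0.001, -0.0085, 0, 0], [1, 0.001, -0.0085, 0, 0]]], "force": 10}}

```text
t: 26.12
tool_pos: [0.4305, 0.0495, 0.1121]
orientation: [-3.135, -0.199, 0.0]
force: [-0.5, -0.1, -0.9]
opening: 0.0536
gripper_force: 10.0
```

```bash
python3 - <<'E'
from inhand import *
s=st(); P=cam("wrist")[2]; held(P,s,top=-14.1); inhand(P,s,27,-14.1); st()
E
```

```text
t26.12 pos [430.5  49.5 112.1] yaw -82.72 F [-0.5 -0.1 -0.9] M [-0.01  0.1  -0.05] op 53.6 g 10.0 q [-0.   -0.24  2.08  0.    1.31  1.44]
y+ 773 slope deg -0.10 at rim 23.19 at base 22.98
y- 743 slope deg -0.10 at rim -24.81 at base -25.03
x- 2167 slope deg -0.07 at rim -23.44 at base -23.58
floor 562 z 105.9
front 837 outer x [27.7 27.8 27.8 27.9 27.8 27.8 27.8 27.8] z -13.8
back 509 outer x [-26.6 -26.2 -26.5 -26.3 -26.3 -26.2 -26.4 -26.8] z -14.0
y range [-27.72692646  26.18259915]
t26.17 pos [430.6  49.5 112.1] yaw -82.72 F [ 0.3 -1.3  0.3] M [0.   0.16 0.03] op 54.1 g 10.0 q [-0.   -0.24  2.08  0.    1.31  1.44]
```

Square now (−0.1°). I'll lift and re-measure the nest and pot in the same view.

{"api": "send_rows", "payload": {"plan": [[[1, 0, 0, 0.05, 0], [1, 0, 0, 0.15, 0], [1, 0, 0, 0.3, 0], [1, 0, 0, 0.45, 0], [1, 0, 0, 0.58, 0], [1, 0, 0, 0.66, 0], [1, 0, 0, 0.68, 0], [1, 0, 0, 0.68, 0], [1, 0, 0, 0.68, 0], [1, 0, 0, 0.68, 0], [1, 0, 0, 0.68, 0]]]}}

```text
t: 27.08
tool_pos: [0.4297, 0.0495, 0.2464]
orientation: [-3.135, -0.199, 0.005]
force: [0.5, 0.2, -0.5]
opening: 0.054
gripper_force: 10.0
```

```bash
python3 - <<'E'
from inhand import *
for i in range(2):
    s=st(); P=cam("wrist")[2]; held(P,s,top=-14.1); inhand(P,s,27,-14.1)
    print("med",rim(P,[517.4,51.2,7.3],64,3.5,96,band=.004))
t=[telemetry.read_state()["tool_pos"]*1000]; print(t)
E
```

```text
t27.08 pos [429.7  49.5 246.4] yaw -82.73 F [ 0.5  0.2 -0.5] M [-0.01  0.11  0.02] op 54.0 g 10.0 q [-0.   -0.34  1.91  0.    1.58  1.44]
y+ 769 slope deg -0.11 at rim 23.20 at base 22.97
y- 744 slope deg -0.10 at rim -24.80 at base -25.01
x- 2167 slope deg -0.09 at rim -23.41 at base -23.60
floor 566 z 105.9
front 838 outer x [27.9 27.8 27.9 27.9 27.7 27.8 27.8 27.8] z -13.8
back 515 outer x [-26.5 -26.6 -26.3 -26.4 -26.6 -26.4 -26.5 -26.5] z -14.0
y range [-27.72747037  26.1346055 ]
med (array([517.54,  51.17,   7.35]), 1218, 'rms 1.14', 'z 96.1', (array([517.9,  51.1]), array([63.5, 64.2]), 7.3))
t27.13 pos [429.8  49.5 246.6] yaw -82.73 F [-0.  -0.3 -1.2] M [-0.03  0.18 -0.02] op 54.2 g 10.0 q [-0.   -0.34  1.91 -0.    1.58  1.44]
y+ 765 slope deg -0.11 at rim 23.20 at base 22.96
y- 750 slope deg -0.11 at rim -24.80 at base -25.04
x- 2170 slope deg -0.07 at rim -23.43 at base -23.58
floor 566 z 106.0
front 839 outer x [27.8 27.7 27.8 27.8 27.8 27.8 27.8 27.6] z -13.8
back 513 outer x [-26.5 -26.5 -26.2 -26.7 -26.6 -26.3 -26.5 -26.6] z -14.0
y range [-27.75830367  26.18646892]
med (array([516.99,  51.07,   7.25]), 1178, 'rms 1.07', 'z 96.1', (array([517.2,  51. ]), array([63.6, 64.1]), 7.2))
[array([429.94153656,  49.4606017 , 246.87692573])]
```

{"api": "send_rows", "payload": {"plan": [[[1, 0.1, 0.0035, 0, 0], [1, 0.22, 0.0035, 0, 0], [1, 0.33, 0.0035, 0, 0], [1, 0.4, 0.0035, 0, 0], [1, 0.433, 0.0035, 0, 0], [1, 0.433, 0.0035, -0.05, 0], [1, 0.433, 0.0035, -0.1, 0], [1, 0.433, 0.0035, -0.15, 0], [1, 0.433, 0.0035, -0.17, 0], [1, 0.433, 0.0035, -0.17, 0], [1, 0.433, 0.0035, -0.17, 0], [1, 0.433, 0.0035, -0.17, 0], [1, 0.433, 0.0035, -0.17, 0]]]}}

```text
t: 28.27
tool_pos: [0.5175, 0.0502, 0.2149]
orientation: [3.135, 0.199, 0.002]
force: [0.3, -0.2, -1.3]
opening: 0.054
gripper_force: 10.0
```

```bash
python3 - <<'E'
from inhand import *
st(); P=cam("wrist")[2]; s=st(); held(P,s,top=-14.1)
E
```

```text
t28.27 pos [517.5  50.2 214.9] yaw -82.72 F [ 0.3 -0.2 -1.3] M [-0.03  0.14 -0.  ] op 54.0 g 10.0 q [-0.   -0.08  1.74 -0.    1.48  1.44]
t28.32 pos [517.5  50.2 214.9] yaw -82.72 F [ 1.4  0.1 -1.4] M [-0.02  0.14 -0.06] op 54.2 g 10.0 q [-0.   -0.08  1.74 -0.    1.48  1.44]
y+ 785 slope deg -0.04 at rim 23.18 at base 23.08
y- 773 slope deg -0.03 at rim -24.84 at base -24.90
x- 2113 slope deg -0.55 at rim -23.40 at base -24.60
floor 619 z 105.9
```

{"api": "send_rows", "payload": {"plan": [[[1, -0.002, 0, -0.01, 0], [1, -0.002, 0, -0.02, 0], [1, -0.002, 0, -0.03, 0], [1, -0.002, 0, -0.037, 0], [1, -0.002, 0, -0.044, 0], [1, -0.002, 0, -0.051, 0], [1, -0.002, 0, -0.058, 0], [1, -0.002, 0, -0.065, 0], [1, -0.002, 0, -0.065, 0]]]}}

```text
t: 29.07
tool_pos: [0.5166, 0.0502, 0.2008]
orientation: [-3.135, -0.199, 0.001]
force: [1.0, 0.4, -1.3]
opening: 0.0538
gripper_force: 10.0
```

```bash
python3 - <<'E'
from inhand import *
st()
E
```

```text
t29.07 pos [516.6  50.2 200.8] yaw -82.73 F [ 1.   0.4 -1.3] M [-0.    0.1  -0.01] op 53.8 g 10.0 q [-0.   -0.07  1.76 -0.    1.46  1.44]
```

{"api": "send_rows", "payload": {"plan": [[[1, 0.001, 0, -0.0125, 0], [1, 0.001, 0, -0.025, 0], [1, 0.001, 0, -0.0375, 0], [1, 0.001, 0, -0.05, 0], [1, 0.001, 0, -0.0625, 0], [1, 0.001, 0, -0.075, 0], [1, 0.001, 0, -0.0875, 0], [1, 0.001, 0, -0.1, 0], [1, 0.001, 0, -0.1125, 0], [1, 0.001, 0, -0.125, 0], [1, 0.001, 0, -0.125, 0]]]}}

```text
t: 29.98
tool_pos: [0.5167, 0.0502, 0.1754]
orientation: [-3.135, -0.199, 0.001]
force: [0.2, -0.3, -1.2]
opening: 0.0542
gripper_force: 10.0
```

```bash
python3 - <<'E'
from inhand import *
st(); P=cam("wrist")[2]; s=st(); held(P,s,top=-14.1)
E
```

```text
t29.98 pos [516.7  50.2 175.4] yaw -82.73 F [ 0.2 -0.3 -1.2] M [-0.01  0.07 -0.04] op 54.2 g 10.0 q [-0.   -0.05  1.79  0.    1.41  1.44]
t30.03 pos [516.8  50.2 175.8] yaw -82.72 F [-0.4 -0.  -0.9] M [-0.03  0.2  -0.01] op 54.2 g 10.0 q [-0.   -0.05  1.79  0.    1.41  1.44]
y+ 792 slope deg -0.05 at rim 23.15 at base 23.05
y- 771 slope deg -0.04 at rim -24.86 at base -24.95
x- 2112 slope deg -0.55 at rim -23.48 at base -24.68
floor 610 z 106.2
```

Still no contact force. Continuing down.

{"api": "send_rows", "payload": {"plan": [[[1, 0, 0, -0.0125, 0], [1, 0, 0, -0.025, 0], [1, 0, 0, -0.0375, 0], [1, 0, 0, -0.05, 0], [1, 0, 0, -0.0625, 0], [1, 0, 0, -0.075, 0], [1, 0, 0, -0.0875, 0], [1, 0, 0, -0.1, 0], [1, 0, 0, -0.1125, 0], [1, 0, 0, -0.125, 0], [1, 0, 0, -0.1375, 0], [1, 0, 0, -0.1375, 0]]]}}

```text
t: 31.03
tool_pos: [0.5166, 0.0502, 0.148]
orientation: [-3.135, -0.199, 0.001]
force: [-0.3, 0.2, -0.9]
opening: 0.054
gripper_force: 10.0
```

```bash
python3 - <<'E'
from inhand import *
st()
E
```

```text
t31.03 pos [516.6  50.2 148. ] yaw -82.72 F [-0.3  0.2 -0.9] M [-0.01  0.08  0.05] op 54.0 g 10.0 q [-0.   -0.03  1.82 -0.    1.36  1.44]
```

{"api": "send_rows", "payload": {"plan": [[[1, 0, 0, -0.0125, 0], [1, 0, 0, -0.025, 0], [1, 0, 0, -0.0375, 0], [1, 0, 0, -0.05, 0], [1, 0, 0, -0.0625, 0], [1, 0, 0, -0.075, 0], [1, 0, 0, -0.0875, 0], [1, 0, 0, -0.1, 0], [1, 0, 0, -0.108, 0], [1, 0, 0, -0.115, 0], [1, 0, 0, -0.12, 0], [1, 0, 0, -0.12, 0]]]}}

```text
t: 32.03
tool_pos: [0.5169, 0.0502, 0.1244]
orientation: [-3.135, -0.199, 0.0]
force: [0.5, -0.3, -0.7]
opening: 0.054
gripper_force: 10.0
```

```bash
python3 - <<'E'
from inhand import *
st()
E
```

```text
t32.03 pos [516.9  50.2 124.4] yaw -82.73 F [ 0.5 -0.3 -0.7] M [ 0.01  0.17 -0.04] op 54.0 g 10.0 q [-0.   -0.01  1.84  0.    1.31  1.44]
```

Home should be at about 122, so I'll take fine steps until contact.

{"api": "send_rows", "payload": {"plan": [[[1, 0, 0, -0.004, 0], [1, 0, 0, -0.008, 0], [1, 0, 0, -0.011, 0], [1, 0, 0, -0.011, 0]]]}}

```text
t: 32.37
tool_pos: [0.517, 0.0502, 0.1224]
orientation: [3.135, 0.199, -0.0]
force: [0.9, 0.6, -0.9]
opening: 0.0542
gripper_force: 10.0
```

```bash
python3 - <<'E'
from inhand import *
st()
E
```

```text
t32.37 pos [517.   50.2 122.4] yaw -82.72 F [ 0.9  0.6 -0.9] M [0.01 0.13 0.02] op 54.2 g 10.0 q [-0.   -0.    1.84 -0.    1.31  1.44]
```

{"api": "send_rows", "payload": {"plan": [[[1, 0, 0, -0.003, 0], [1, 0, 0, -0.006, 0], [1, 0, 0, -0.008, 0], [1, 0, 0, -0.008, 0]]]}}

```text
t: 32.7
tool_pos: [0.5177, 0.0503, 0.1223]
orientation: [-3.135, -0.199, -0.003]
force: [-3.2, -0.8, 8.2]
opening: 0.054
gripper_force: 10.0
```

```bash
python3 - <<'E'
from inhand import *
st()
E
```

```text
t32.70 pos [517.7  50.3 122.3] yaw -82.73 F [-3.2 -0.8  8.2] M [0.08 0.8  0.06] op 54.0 g 10.0 q [-0.   -0.    1.84  0.    1.3   1.44]
```

It touched at 122.3 mm as predicted. I'll release, back away and check.

{"api": "send_rows", "payload": {"plan": [[[1, 0, 0, 0.007, 0], [0, 0, 0, 0.007, 0], [-0.6, 0, 0, 0.007, 0], [-1, 0, 0, 0.007, 0], [-1, 0, 0, 0.007, 0], [-1, 0, 0, 0.007, 0], [-1, 0, 0, 0.1, 0], [-1, 0, 0, 0.25, 0], [-1, 0, 0, 0.4, 0], [-1, -0.15, 0, 0.6, 0], [-1, -0.3, 0, 0.7, 0], [-1, -0.42, 0, 0.7, 0], [-1, -0.42, 0, 0.7, 0], [-1, -0.42, 0, 0.7, 0], [-1, -0.42, 0, 0.7, 0]]]}}

```text
t: 33.95
tool_pos: [0.4333, 0.0502, 0.2605]
orientation: [3.135, 0.199, 0.001]
force: [-0.5, -0.0, -0.1]
opening: 0.0932
gripper_force: 0.0
```

```bash
python3 - <<'E'
from inhand import *
s=st(); P=cam("wrist")[2]
print("small",rim(P,[517.5,51,7.3],54,3,136,band=.004)); print("med",rim(P,[517.5,51,7.3],64,3.5,96,band=.004))
print("large",rim(P,[517.5,51,7.3],75,4,56,band=.004))
T=cam("top")[2]; T0=np.load("top0.npy")
for n,b,lo,hi in (("spool",(250,262,278,295),.03,.06),("driver",(155,262,225,288),.008,.06),("meter",(232,102,292,140),.02,.06),("red",(362,205,425,258),.04,.07),("orange",(335,262,370,320),.04,.07)):
    print(n,rect(T,b,lo,hi)[:4],rect(T0,b,lo,hi)[:4])
E
```

```text
t33.95 pos [433.3  50.2 260.5] yaw -82.73 F [-0.5 -0.  -0.1] M [0.04 0.17 0.01] op 93.2 g 0.0 q [-0.   -0.34  1.88 -0.    1.6   1.44]
small (array([515.73,  50.9 ,   7.14]), 929, 'rms 0.88', 'z 136.0', (array([516. ,  50.8]), array([52.9, 54.1]), 7.3))
med (array([517.3 ,  51.92,   7.41]), 542, 'rms 3.42', 'z 96.0', (array([517.8,  51.1]), array([63.5, 64.1]), 7.2))
large (array([516.45,  51.1 ,   7.6 ]), 483, 'rms 5.54', 'z 56.0', (array([516.8,  50.3]), array([73.6, 75.1]), 7.1))
spool (353, array([363.1, -64. ]), array([55.7, 53.5]), 1.0) (353, array([362.9, -64. ]), array([55.8, 53.4]), 2.0)
driver (22, array([367.2,  52.1]), array([16.3, 14.7]), 71.8) (340, array([366.9, 128.7]), array([ 56.3, 156.6]), 19.6)
meter (1209, array([795.3, -46.7]), array([130. ,  71.4]), 87.7) (1206, array([795.3, -47. ]), array([129.9,  70.8]), 88.1)
red (994, array([ 501.4, -410. ]), array([126.4,  54.6]), 56.8) (995, array([ 501.8, -410.3]), array([126.,  55.]), 56.8)
orange (1026, array([ 340.4, -301.9]), array([125.6,  55. ]), 0.9) (1038, array([ 340.6, -301.7]), array([125.2,  54.6]), 1.1)
```

```bash
python3 -c "
from plant import order; print(order.close_job())"
```

```text
the job is handed in; nothing more can be done
None
```

The three pots are nested upright and fully home (rims at about 135, 95 and 55 mm) after about 34 s; the large pot, spool and meter measured unmoved, but the arm hid the screwdriver from the final check, though it never worked near it.

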